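# Pin a busbar into the swivel drilling jig

### The job

Set the copper busbar in the swivel drilling jig: it lies with one hole on the jig's dowel; push it round the dowel near its free end, flat on the plate, until it bears on the rest and the spring catch snaps fully out behind it. Then take the jig pin from its stand, put it through the bar's free hole into the bushing below until its collar sits down on the bar, and leave it there. Push gently: never more than 20 N on the bar with the fingers nor 30 N with the pin; leave the other things alone.

Things in the scene. Friction and masses are not known exactly. Their poses are not given: they have to be found in the camera images.
- jig_base: Dark base plate of the jig, fixed: 290 (x) by 190 (y) by 6 mm, origin at the centre of its underside on the worktop, z up. On it a grey swivel plate, clamped by hand for the job: turned 0 to 0.2 rad (anticlockwise from above) against the base's x about the dowel. The swivel and its angle are not tracked. 'S' below: swivel frame, mm, origin at point dowel, x along the swivel plate, z up
- dowel (a point): Foot of the fixed steel dowel (12 mm thick, 18 mm high) on the swivel plate's top, 24 mm above the worktop; at (-95, -20, 24) mm in the base's frame. Swivel plate: S x -30 to 220, y -65 to 85, 18 mm thick. Bushing: 13.5 mm hole through it at S (160, 0). Clamp knob: black, 20 mm across, 13 mm high, S (200, -47)
- catch (a joint): Travel of the spring bolt, m: 0 = sprung out (as at the start), up to 0.008 when pushed back to S +x; spring 3 to 4.5 N. The bar's end, swung in from S +y, meets it 0.15 rad before home and pushes it back 4.5 mm; it snaps out behind the bar only in the last 1.5 mm before the bar bears on the rest. Passing it takes 4 to 8 N near the bar's free end. Bolt nose out: S x 175.5, square side y 16.5, slope to (182.5, 38.5); z 1 to 12
- busbar: Copper busbar in the jig: loose flat bar 200 x 30 x 10 mm, about 0.5 kg, a 13.5 mm hole 20 mm from each end. Origin: centre of the hole on the dowel, at the underside; x along the bar to its free end (bar from x -20 to 180, y -15 to 15 mm). It starts 0.3 to 0.46 rad from home on the S +y side and stays where left. Home: along S x, its -y long edge on the rest, free hole over the bushing
- free_hole (a point): Centre of the bar's free hole, on its top face: (160, 0, 10) mm in the bar's frame. The rest for the bar is rigid: a steel button with its face at S y = -15, x 125 to 135, on a dark block 14 mm high at x 118 to 142, y -46 to -22. The catch housing is a dark block 17 mm high at S x 187 to 220, y 10 to 45, with a release knob (not needed) at its far end
- jig_pin: Steel jig pin, 60 g, upright in its stand: shank 12 mm thick, 26 mm long, its lowest 7 mm tapering to 6 mm; collar 21 mm across, 4 mm high; above it a 12 mm neck and, from 9 to 36 mm above the collar underside, a knurled grip 16 mm across. Origin on the axis at the collar underside, z up: 30 mm above the worktop in the stand, 34 mm when home on the bar
- pin_stand: Dark steel block 46 x 46 x 30 mm, fixed on the mat to the left of the jig, with a 13.5 mm hole in its top in which the jig pin is parked; origin at the centre of its underside
- waiting_bar_1: Bystander: another such busbar, lying on the mat farther left; origin as for the busbar
- waiting_bar_2: Bystander: a third busbar, lying on top of that one; origin as for the busbar
- solvent_bottle: Bystander: white pump bottle, 60 mm across, 136 mm high, to the right of the jig; origin at the centre of its base

How it is judged (in metres and radians):
On the way, in this order (a step that is already met when the one before it is completed fails the run):
1. the bar's end pushes the spring catch back (value of joint catch above 0.003 m).
2. the catch is fully out again behind the bar, which lies flat, the jig pin still outside (value of joint catch below 0.0015 m and height (world z) of busbar below 0.0265 m and height (world z) of free_hole below 0.0365 m and (horizontal distance between jig_pin and free_hole above 0.02 m or height (world z) of jig_pin above 0.05 m)), for 0.3 s.
3. the jig pin stands through the bar in the bushing, its collar on the bar (value of joint catch below 0.0015 m and height (world z) of busbar below 0.0265 m and height (world z) of each of free_hole, jig_pin below 0.0365 m and horizontal distance between jig_pin and free_hole below 0.003 m and height (world z) of jig_pin above 0.031 m and angle between jig_pin's own z axis and vertical below 0.06 rad), for 0.3 s.
At the end, for the whole second after the job is handed in: The busbar lies flat (within 2.5 mm) on the swivel plate behind the catch, whose bolt is within 1.5 mm of fully out; the jig pin stands upright (0.06 rad) through the free hole (3 mm) in the bushing, its collar at most 2.5 mm above the bar's top; both at rest (all of step 3 and linear speed of each of busbar, jig_pin below 0.01 m/s); the robot touches nothing.
It fails at once if the robot presses on the busbar with more than 20 N (contact force between any of the arm, the fingers and busbar above 20 N).
It fails at once if the jig pin is pressed on the busbar with more than 30 N (contact force between jig_pin and busbar above 30 N).
It fails at once if the busbar is lifted at either hole by more than 8 mm (height (world z) of busbar above 0.032 m or height (world z) of free_hole above 0.042 m).
It fails at once if a bystander is moved by more than 15 mm (distance of any of waiting_bar_1, waiting_bar_2, solvent_bottle from where it was at the start of the episode above 0.015 m).
It also fails if it takes over 72 s, if anything falls off the work surface, if the arm or the gripper's body presses on something with over 40 N, if the wrist force passes 120 N, or if a joint passes its speed limit or range.

### The arm

A 6-joint arm with a two-finger parallel gripper is mounted at the origin on the work surface; the furniture and walls round the work are solid. World frame = base frame: x ahead of the robot, y to its left, z up, the work surface at z = 0. Lengths are in m, angles in degrees, forces in N, time in s.
With the tool pointing down it reaches from about 0.4 to 0.825 m from the base axis. Payload 7 kg.
Tool frame: the origin (TCP) lies midway between the tips of the shut fingers; the grasp point (between the pads) lies 19 mm behind it (grip_depth is the distance from the TCP to the grasp point, in m); z points along the fingers, y is the direction in which the jaws open and shut (so a half turn about z gives the same grasp; the last joint's range is limited). The gripper opens to 88 mm and grips with 3 to 60 N. Pads are 19 mm wide; open, the fingers measure 130 mm over their backs; the gripper's body (78 mm by 193 mm) begins 47 mm behind the grasp point.
Start: joints at [82.97, 20.546, 0.682, 0, -70.136, -16.507], TCP at [0.27, 0.619, 0.227] pointing down, gripper open.
Joint ranges: [-176.03, 176.03], [-82.01, 121.73], [-58.28, 71.71], [-173.87, 95.51], [-174.79, -0.11], [-173.66, 173.66]. Speed limits (degrees/s): [136.94, 136.94, 172.46, 180, 180, 180].

### API

Orientations are given as [roll, pitch, yaw] about the fixed x, y, z axes, in that order (R = Rz(yaw) Ry(pitch) Rx(roll)).
In Python, from plant import * gives the robot as it stands.
- The arm moves only by the shell command python3 -m inch 'ROWS'. ROWS is JSON, a list of rows, each an object of numbers: "ax", "ay", "az": the turn, a rotation vector about the tool's x, y, z in degrees; "dx", "dy", "dz": the shift along the tool's x, y, z in mm; "fingers": the finger opening in mm, from 0 to 87.6. In form: [{"ax": .., "ay": .., "az": .., "dx": .., "dy": .., "dz": .., "fingers": ..}, ...]. A call has 1 to 8 rows; each row is the pose to reach, as a shift and turn from the pose commanded when the call began, along the tool's axes at that moment; what a row does not reach only later rows make up. A row lasts 1/8 s, in which the tool goes at most 62.5 mm and 10.7 degrees, less where a joint would pass 70% of its speed; a pose out of reach is approached as far as the arm can. A call with a gripper value outside its range is refused whole. The fingers move at their own pace and stop on an object; the grip force is fixed at half the most. Time passes only in rows, so rows that repeat a pose let the fingers close. It gives the time, the measured TCP pose, the force and the opening at its end, in the units of the state.
- get_obs(): the state, without advancing time (a new reading comes with each control period).
- snapshot(name): name is "scene" or "top" or "wrist"; returns a dict with "image" (420x560x3 uint8, red, green, blue), "fx", "fy", "cx", "cy" (pixels), "rvec" (rotation vector, rad) and "tvec" (3), from world to camera coordinates, as OpenCV has them. Camera axes: x right, y down, z forward; pixel columns grow to the right and rows downward; lengths in m; the calibration is good to about 2 mm. The wrist camera is an equidistant fisheye: a pixel r from the principal point sees the ray r / f radians off the axis. A picture is of the moment at which its call begins. There is no depth.
- close_job(): hands the job in, once; it reports no verdict.
Trained networks look in the newest picture that a camera, given by its name, has taken for a name from the list of things; names that differ only in an ending like _2 or _b are one class to them, and where a whole thing is asked for, a point or a joint stands for the part that bears it (a point fixed in the world has none). Each returns a list of dicts, best first, with "score" (0 to 1); they miss things now and then, are a little off and sometimes report something else, mostly with a low value. They report only what shows in the picture. A call takes as long as a camera call.
- search_frame(target, camera): "bbox" ([centre column, centre row, width, height] in pixels, round what is visible of it).
- trace(target, camera): "mask" (420x560 bool, what is visible of it) and "bbox" ([centre column, centre row, width, height] in pixels, round what is visible of it).
- landmark_of(target, camera): "position" ([column, row] in pixels: a listed point, or the origin of a listed thing).
The state is a dict: "clock": time; "joint_pos": joint angles; "qvel": joint speeds; "tau": joint torques, N m; "tool_pos": TCP position; "orientation": TCP orientation; "force": force on the tool from outside, world axes, zero at the start; "moment": the same for the moment, N m; "opening": finger opening in m.
Only numpy, scipy, OpenCV 4.12 (cv2) and the standard library are available. Lean on these libraries where they do the work, as an engineer would, in place of code of your own. Each camera call takes 0.05 s, during which the arm holds its last target.

## Working session

There is one attempt and no reset: what is moved stays moved. The work goes in short steps, Python scripts to look and compute and a shell command to move; the robot and the scene stay as the last step left them, time stands still between calls to the robot, and variables do not carry over. Pictures are saved under pics/ and viewed, and the job is handed in when it is done.

```bash
ls; mkdir -p pics
cat > h.py <<'E'
from plant import *
import numpy as np, cv2
from scipy.spatial.transform import Rotation as R
def snap(n,fn=None):
    s=snapshot(n)
    if fn: cv2.imwrite('pics/'+fn,s['image'][:,:,::-1])
    return s
def ray(s,px,fish=False):
    M=R.from_rotvec(np.array(s['rvec']).ravel()).as_matrix();t=np.array(s['tvec']).ravel()
    x=(px[0]-s['cx'])/s['fx'];y=(px[1]-s['cy'])/s['fy']
    if fish:
        r=np.hypot(x,y);d=np.array([x/r*np.sin(r),y/r*np.sin(r),np.cos(r)]) if r>1e-9 else np.array([0,0,1.])
    else: d=np.array([x,y,1.])
    return -M.T@t, M.T@d
def atz(s,px,z,fish=False):
    o,d=ray(s,px,fish);return o+d*(z-o[2])/d[2]
def proj(s,P,fish=False):
    M=R.from_rotvec(np.array(s['rvec']).ravel()).as_matrix();t=np.array(s['tvec']).ravel()
    c=M@np.array(P)+t
    if fish:
        rr=np.hypot(c[0],c[1]);th=np.arctan2(rr,c[2]);u=c[:2]/rr*th
    else:u=c[:2]/c[2]
    return np.array([u[0]*s['fx']+s['cx'],u[1]*s['fy']+s['cy']])
E
python3 - <<'E'
from h import *
np.set_printoptions(precision=4,suppress=True)
Z={'jig_base':0,'busbar':.024,'jig_pin':.03,'pin_stand':0,'dowel':.024,'free_hole':.034}
for c in ['top','scene','wrist']:
    s=snap(c,c+'0.png'); f=c=='wrist'
    print(c,s['fx'],s['cx'],s['cy'],ray(s,(s['cx']+.1,s['cy']),f))
    for n in Z:
        for l in landmark_of(n,c)[:2]:
            print(n,round(l['score'],2),np.array(l['position']),atz(s,l['position'],Z[n],f))
print(get_obs())
E
```

```text
pics
top 546.0996576796682 275.0264253175107 209.4192807653691 (array([0.191 , 0.1243, 1.2707]), array([ 0.2205,  0.0193, -0.9752]))
busbar 0.81 [271.4 229.2] [0.4252 0.1526 0.024 ]
jig_pin 0.61 [171.2 220.3] [0.4197 0.3855 0.03  ]
pin_stand 0.84 [171.2 220.7] [0.4243 0.3917 0.    ]
dowel 0.73 [273.8 231.6] [0.4202 0.1464 0.024 ]
free_hole 0.87 [341.8 213.7] [ 0.4774 -0.006   0.034 ]
scene 475.1463811776309 280.8222006706142 203.47423050620048 (array([ 0.0655, -0.6621,  0.8814]), array([ 0.3321,  0.6548, -0.6789]))
busbar 0.83 [261.8 214.5] [0.4216 0.1482 0.024 ]
busbar 0.7 [230.9 163. ] [0.4293 0.3834 0.024 ]
jig_pin 0.46 [229.1 162. ] [0.4238 0.3827 0.03  ]
pin_stand 0.83 [229.4 168.9] [0.425  0.3882 0.    ]
free_hole 0.88 [305.8 244.7] [ 0.47   -0.0013  0.034 ]
wrist 325.19226210127806 280.1726151027334 211.7362455783876 (array([0.3372, 0.5884, 0.3852]), array([-0.2517,  0.1091, -0.9616]))
pin_stand 0.75 [400.8   3.2] [0.4235 0.3878 0.    ]
{'clock': 1.05, 'joint_pos': array([ 82.9704,  20.545 ,   0.6825,  -0.0004, -70.1366, -16.5079]), 'qvel': array([ 0.03  , -0.0524,  0.0263, -0.0575, -0.0419,  0.0058]), 'tau': array([ -0.0009, -58.2397,  29.3292,   7.002 ,   0.0124,  -0.    ]), 'tool_pos': array([0.2696, 0.6188, 0.2266]), 'orientation': array([-179.9992,    0.0006,  -23.5376]), 'force': array([-0.7804, -0.0402, -0.7308]), 'moment': array([-0.0291,  0.0016, -0.0004]), 'opening': 0.08762975614427526}
```

View pics/top0.png

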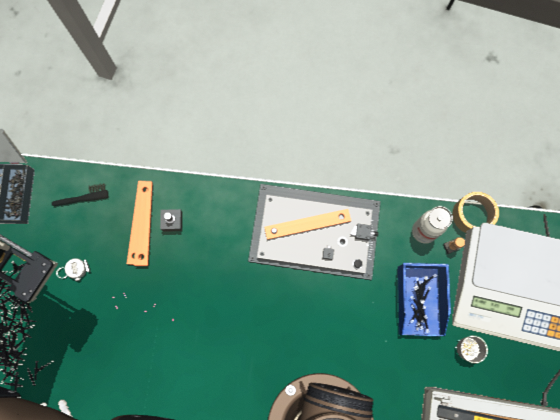

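View pics/scene0.png

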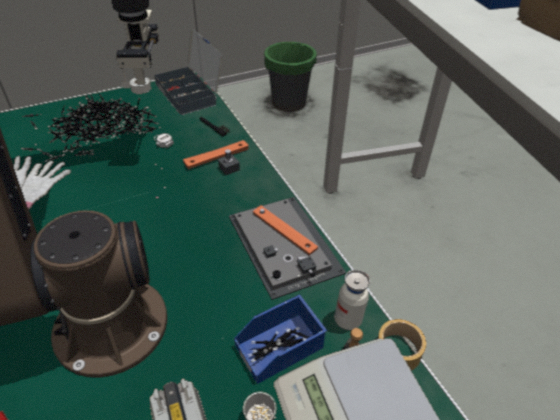

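Run:
```python
import cv2
a=cv2.imread('pics/top0.png')[175:285,240:390]
cv2.imwrite('pics/top0z.png',cv2.resize(a,None,fx=5,fy=5,interpolation=cv2.INTER_CUBIC))
```

```text
(no output)
```

View pics/top0z.png

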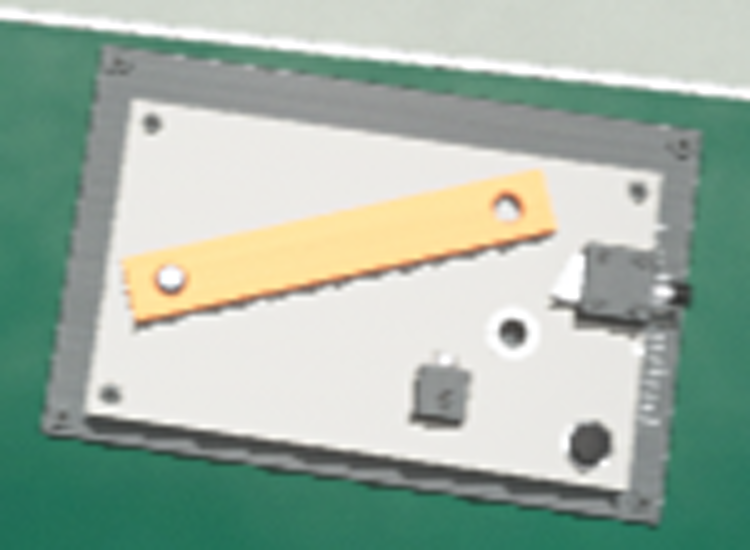

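Run:
```python
from h import *
np.set_printoptions(precision=4,suppress=True)
s=snap('top')
P=lambda x,y:((x+.5)/5-.5+240,(y+.5)/5-.5+175)
d=atz(s,P(172,277),.042); b=atz(s,P(512,332),.024); f=atz(s,P(508,208),.034)
print('d',d,'b',b,'f',f)
v=(b-d)[:2];print(np.linalg.norm(v),np.degrees(np.arctan2(v[1],v[0])))
w=(f-d)[:2];print(np.linalg.norm(w),np.degrees(np.arctan2(w[1],w[0])))
for n,p,z in [('tl',(132,100),.024),('tr',(662,175),.024),('br',(630,492),.024),('bl',(85,416),.024),('knob',(590,440),.037),('bar tr',(545,170),.034),('bar br',(556,230),.034),('bar tl',(122,260),.034),('bar bl',(134,318),.034)]:
    q=atz(s,P(*p),z)[:2]-d[:2]; u=v/np.linalg.norm(v); print(n,q+d[:2],'S',q@u,q@np.array([-u[1],u[0]]))
sc=snap('scene')
for n,p in [('d',[*d[:2],.042]),('b',b),('f',f)]: print(n,proj(sc,p))
```

```text
d [0.4206 0.146  0.042 ] b [ 0.4153 -0.0127  0.024 ] f [ 0.4713 -0.0051  0.034 ]
0.1588520561028513 -91.90389187324017
0.159409272350251 -71.44935336274168
tl [0.5062 0.1743] S -0.031044342600654085 0.0846104434058936
tr [ 0.4972 -0.0766] S 0.2199945765731162 0.08394661466090096
br [ 0.3474 -0.0723] S 0.22061968229749435 -0.06585213701921688
bl [0.3551 0.179 ] S -0.03080211858693719 -0.06650630388763641
knob [ 0.3674 -0.0505] S 0.1981903828458263 -0.046660652606759744
bar tr [ 0.4912 -0.0207] S 0.16433427528606764 0.07609870304396647
bar br [ 0.4633 -0.028 ] S 0.17253925757488664 0.04851184234299687
bar tl [0.4275 0.17  ] S -0.02413933040448357 0.006116736440632437
bar bl [0.4012 0.1615] S -0.01475547645373772 -0.019918330075458204
d [261.6989 210.1028]
b [287.5239 258.1472]
f [307.037  245.5857]
```

```bash
python3 -m inch '[{"dx":484,"dy":471,"az":68.5,"fingers":0},{"dx":484,"dy":471,"az":68.5,"fingers":0},{"dx":484,"dy":471,"az":68.5,"fingers":0},{"dx":484,"dy":471,"az":68.5,"fingers":0},{"dx":484,"dy":471,"az":68.5,"fingers":0},{"dx":484,"dy":471,"az":68.5,"fingers":0},{"dx":484,"dy":471,"az":68.5,"fingers":0},{"dx":484,"dy":471,"az":68.5,"fingers":0}]'
```

```text
$[0]: bad value
```

```bash
python3 -m inch '[{"ax":0,"ay":0,"az":8.5,"dx":44,"dy":42.8,"dz":0,"fingers":0},{"ax":0,"ay":0,"az":17,"dx":88,"dy":85.6,"dz":0,"fingers":0},{"ax":0,"ay":0,"az":25.5,"dx":132,"dy":128.4,"dz":0,"fingers":0},{"ax":0,"ay":0,"az":34,"dx":176,"dy":171.2,"dz":0,"fingers":0},{"ax":0,"ay":0,"az":42.5,"dx":220,"dy":214,"dz":0,"fingers":0},{"ax":0,"ay":0,"az":51,"dx":264,"dy":257,"dz":0,"fingers":0},{"ax":0,"ay":0,"az":59.5,"dx":308,"dy":300,"dz":0,"fingers":0},{"ax":0,"ay":0,"az":68.5,"dx":352,"dy":342.5,"dz":0,"fingers":0}]'; python3 -c "
from plant import *
print(get_obs())"
```

```text
clock: 2.15
tool_pos: [0.456, 0.1625, 0.2271]
orientation: [-179.9, 0.0, -92.3]
force: [1.6, 0.7, 0.5]
opening: 0.0132
{'clock': 2.15, 'joint_pos': array([ 4.29603838e+01,  2.21312242e+00, -2.26377507e+01,  8.33376830e-03,
       -6.50742536e+01, -4.52606177e+01]), 'qvel': array([-57.65494891,  -0.16149494,  -0.1837596 ,   0.23348094,
         0.16249755, -14.51502764]), 'tau': array([  6.58318788, -33.30804706,  27.19065428,   6.45708159,
        -0.23486325,   0.41009204]), 'tool_pos': array([0.45597488, 0.16246178, 0.22710433]), 'orientation': array([-1.79941927e+02,  4.78606626e-02, -9.22967024e+01]), 'force': array([1.56502877, 0.66445454, 0.51400412]), 'moment': array([ 0.09523237, -0.24274267, -0.00826812]), 'opening': 0.013177878842242184}
```

```bash
python3 -m inch '[{"ax":0,"ay":0,"az":0,"dx":55,"dy":-25,"dz":0,"fingers":0},{"ax":0,"ay":0,"az":0,"dx":110,"dy":-50,"dz":10,"fingers":0},{"ax":0,"ay":0,"az":0,"dx":165,"dy":-76,"dz":30,"fingers":0},{"ax":0,"ay":0,"az":0,"dx":165,"dy":-76,"dz":80,"fingers":0},{"ax":0,"ay":0,"az":0,"dx":165,"dy":-76,"dz":130,"fingers":0},{"ax":0,"ay":0,"az":0,"dx":165,"dy":-76,"dz":160,"fingers":0},{"ax":0,"ay":0,"az":0,"dx":165,"dy":-76,"dz":167,"fingers":0}]'; python3 -c "
from h import *
snap('wrist','w1.png');snap('top','t1.png');print(get_obs()['tool_pos'],get_obs()['force'])"
```

```text
clock: 3.02
tool_pos: [0.5244, -0.0039, 0.0579]
orientation: [179.8, -0.1, -92.1]
force: [0.5, 0.4, 0.2]
opening: 0.0006
[ 0.5257188  -0.00335086  0.05959767] [ 0.64729819 -0.52193807  0.64740094]
```

View pics/w1.png

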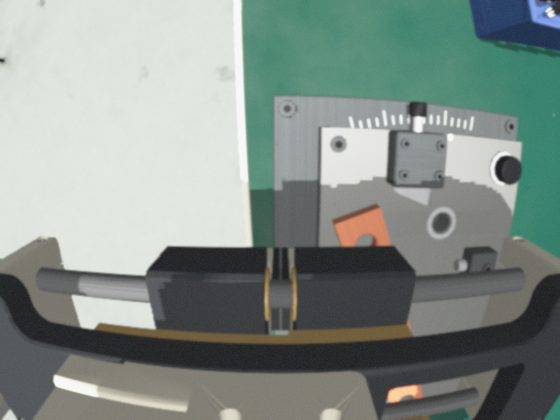

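View pics/t1.png

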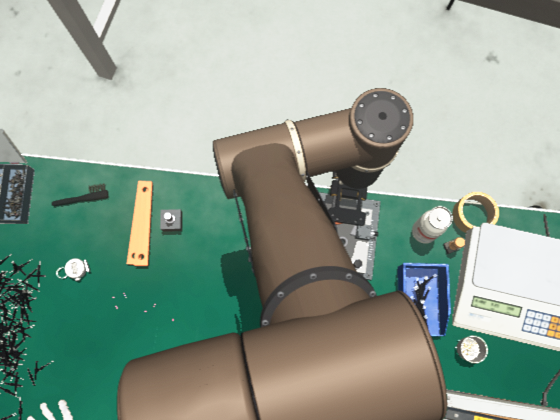

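```bash
python3 -m inch '[{"ax":0,"ay":0,"az":0,"dx":0,"dy":0,"dz":18,"fingers":0},{"ax":0,"ay":0,"az":0,"dx":0,"dy":0,"dz":29,"fingers":0},{"ax":0,"ay":0,"az":0,"dx":0,"dy":0,"dz":30.5,"fingers":0},{"ax":0,"ay":0,"az":0,"dx":0,"dy":0,"dz":30.5,"fingers":0}]'; python3 -m inch '[{"ax":0,"ay":0,"az":0,"dx":0,"dy":2,"dz":0,"fingers":0},{"ax":0,"ay":0,"az":0,"dx":0,"dy":4,"dz":0,"fingers":0},{"ax":0,"ay":0,"az":0,"dx":0,"dy":6,"dz":0,"fingers":0},{"ax":0,"ay":0,"az":0,"dx":0,"dy":8,"dz":0,"fingers":0},{"ax":0,"ay":0,"az":0,"dx":0,"dy":10,"dz":0,"fingers":0},{"ax":0,"ay":0,"az":0,"dx":0,"dy":12,"dz":0,"fingers":0}]'
```

```text
clock: 3.62
tool_pos: [0.526, -0.0032, 0.0297]
orientation: [-180.0, 0.0, -92.0]
force: [0.2, 0.4, -0.4]
opening: 0.0002
clock: 4.38
tool_pos: [0.5134, -0.0029, 0.029]
orientation: [180.0, -0.0, -92.0]
force: [-0.5, -0.1, -0.3]
opening: -0.0
```

```bash
for i in 1; do python3 -m inch '[{"ax":0,"ay":0,"az":0,"dx":0,"dy":2,"dz":0,"fingers":0},{"ax":0,"ay":0,"az":0,"dx":0,"dy":4,"dz":0,"fingers":0},{"ax":0,"ay":0,"az":0,"dx":0,"dy":6,"dz":0,"fingers":0},{"ax":0,"ay":0,"az":0,"dx":0,"dy":8,"dz":0,"fingers":0},{"ax":0,"ay":0,"az":0,"dx":0,"dy":10,"dz":0,"fingers":0},{"ax":0,"ay":0,"az":0,"dx":0,"dy":12,"dz":0,"fingers":0}]'; done; python3 -c "
from h import *
snap('wrist','w2.png')"
```

```text
clock: 5.12
tool_pos: [0.5021, -0.0024, 0.0293]
orientation: [-179.9, 0.0, -92.0]
force: [2.6, -0.2, -0.4]
opening: 0.0003
```

View pics/w2.png

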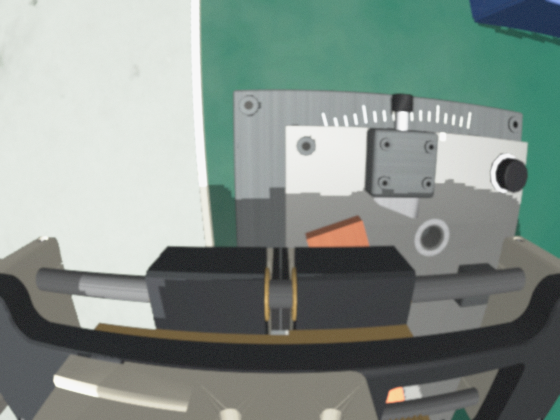

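```bash
for i in 1; do python3 -m inch '[{"ax":0,"ay":0,"az":0,"dx":0,"dy":2,"dz":0,"fingers":0},{"ax":0,"ay":0,"az":0,"dx":0,"dy":4,"dz":0,"fingers":0},{"ax":0,"ay":0,"az":0,"dx":0,"dy":6,"dz":0,"fingers":0},{"ax":0,"ay":0,"az":0,"dx":0,"dy":8,"dz":0,"fingers":0},{"ax":0,"ay":0,"az":0,"dx":0,"dy":10,"dz":0,"fingers":0},{"ax":0,"ay":0,"az":0,"dx":0,"dy":12,"dz":0,"fingers":0},{"ax":0,"ay":0,"az":0,"dx":0,"dy":14,"dz":0,"fingers":0}]'; done; python3 -c "
from h import *
snap('wrist','w3.png')"
```

```text
clock: 6.05
tool_pos: [0.4875, -0.002, 0.029]
orientation: [180.0, -0.0, -92.0]
force: [2.3, -2.2, 1.2]
opening: 0.0
```

View pics/w3.png

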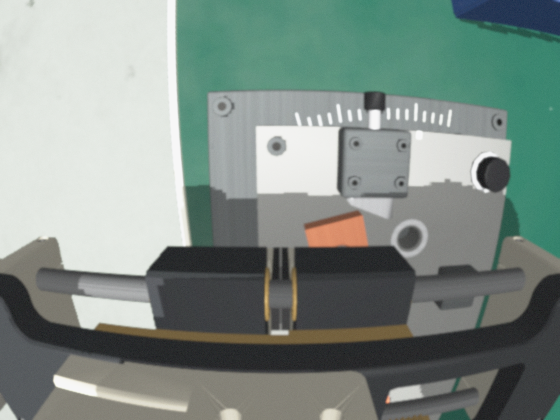

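```bash
python3 -m inch '[{"ax":0,"ay":0,"az":0,"dx":0,"dy":2,"dz":0,"fingers":0},{"ax":0,"ay":0,"az":0,"dx":0,"dy":4,"dz":0,"fingers":0},{"ax":0,"ay":0,"az":0,"dx":0,"dy":6,"dz":0,"fingers":0},{"ax":0,"ay":0,"az":0,"dx":0,"dy":8,"dz":0,"fingers":0}]'; python3 -m inch '[{"ax":0,"ay":0,"az":0,"dx":0,"dy":1.5,"dz":0,"fingers":0},{"ax":0,"ay":0,"az":0,"dx":0,"dy":3,"dz":0,"fingers":0},{"ax":0,"ay":0,"az":0,"dx":0,"dy":4.5,"dz":0,"fingers":0},{"ax":0,"ay":0,"az":0,"dx":0,"dy":6,"dz":0,"fingers":0}]';python3 -m inch '[{"ax":0,"ay":0,"az":0,"dx":0,"dy":1.5,"dz":0,"fingers":0},{"ax":0,"ay":0,"az":0,"dx":0,"dy":3,"dz":0,"fingers":0},{"ax":0,"ay":0,"az":0,"dx":0,"dy":4.5,"dz":0,"fingers":0},{"ax":0,"ay":0,"az":0,"dx":0,"dy":6,"dz":0,"fingers":0}]'; python3 -c "
from h import *
snap('wrist','w4.png')"
```

```text
clock: 6.6
tool_pos: [0.4802, -0.0016, 0.0292]
orientation: [-179.9, 0.0, -92.0]
force: [8.0, -4.4, -0.2]
opening: 0.0005
clock: 7.1
tool_pos: [0.4761, -0.0009, 0.0299]
orientation: [-179.7, 0.1, -92.0]
force: [9.3, -4.8, -0.1]
opening: 0.0004
clock: 7.6
tool_pos: [0.4693, -0.0011, 0.0298]
orientation: [-179.8, 0.0, -92.0]
force: [7.4, -5.1, 2.7]
opening: 0.0004
```

View pics/w4.png

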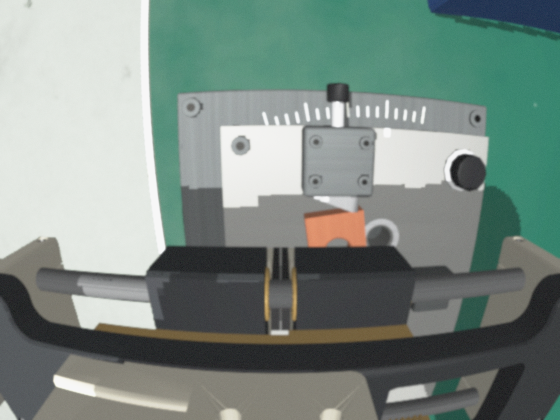

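```bash
python3 -m inch '[{"ax":0,"ay":0,"az":0,"dx":0,"dy":1.5,"dz":0,"fingers":0},{"ax":0,"ay":0,"az":0,"dx":0,"dy":3,"dz":0,"fingers":0},{"ax":0,"ay":0,"az":0,"dx":0,"dy":4.5,"dz":0,"fingers":0},{"ax":0,"ay":0,"az":0,"dx":0,"dy":6,"dz":0,"fingers":0}]';python3 -m inch '[{"ax":0,"ay":0,"az":0,"dx":0,"dy":1,"dz":0,"fingers":0},{"ax":0,"ay":0,"az":0,"dx":0,"dy":2,"dz":0,"fingers":0},{"ax":0,"ay":0,"az":0,"dx":0,"dy":3,"dz":0,"fingers":0},{"ax":0,"ay":0,"az":0,"dx":0,"dy":4,"dz":0,"fingers":0}]'; python3 -c "
from h import *
snap('wrist','w5.png');o=get_obs();print(o['force'],o['tool_pos'])"
```

```text
clock: 8.15
tool_pos: [0.4632, -0.0009, 0.0297]
orientation: [-179.8, 0.0, -92.0]
force: [6.9, -6.3, 2.7]
opening: 0.0003
clock: 8.65
tool_pos: [0.4592, -0.0009, 0.0297]
orientation: [-179.8, 0.0, -92.0]
force: [7.2, -6.7, 1.9]
opening: 0.0003
[ 6.49189995 -5.50296862  1.22638032] [ 0.45900939 -0.00088559  0.02971464]
```

View pics/w5.png

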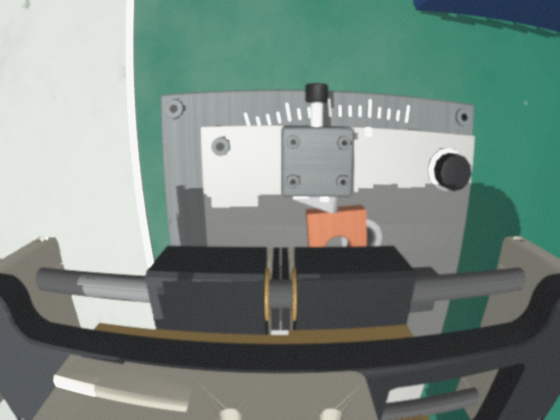

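```bash
python3 -m inch '[{"ax":0,"ay":0,"az":0,"dx":0,"dy":1,"dz":0,"fingers":0},{"ax":0,"ay":0,"az":0,"dx":0,"dy":2,"dz":0,"fingers":0},{"ax":0,"ay":0,"az":0,"dx":0,"dy":3,"dz":0,"fingers":0}]';python3 -m inch '[{"ax":0,"ay":0,"az":0,"dx":0,"dy":0.5,"dz":0,"fingers":0},{"ax":0,"ay":0,"az":0,"dx":0,"dy":1,"dz":0,"fingers":0}]'; python3 -m inch '[{"ax":0,"ay":0,"az":0,"dx":0,"dy":0.5,"dz":0,"fingers":0},{"ax":0,"ay":0,"az":0,"dx":0,"dy":1,"dz":0,"fingers":0}]'; python3 -c "
from h import *
snap('wrist','w6.png');o=get_obs();print(o['force'],o['tool_pos'])"
```

```text
clock: 9.07
tool_pos: [0.4561, -0.0008, 0.0297]
orientation: [-179.8, 0.0, -92.0]
force: [7.0, -6.7, 2.6]
opening: 0.0001
clock: 9.32
tool_pos: [0.4551, -0.0008, 0.0297]
orientation: [-179.9, 0.0, -92.0]
force: [8.3, -6.8, 2.9]
opening: 0.0004
clock: 9.57
tool_pos: [0.4541, -0.0008, 0.0297]
orientation: [-179.9, 0.0, -92.0]
force: [7.6, -6.5, 3.4]
opening: 0.0001
[ 7.6533945  -6.62384307  1.93299416] [ 0.45400897 -0.0007923   0.02969819]
```

View pics/w6.png

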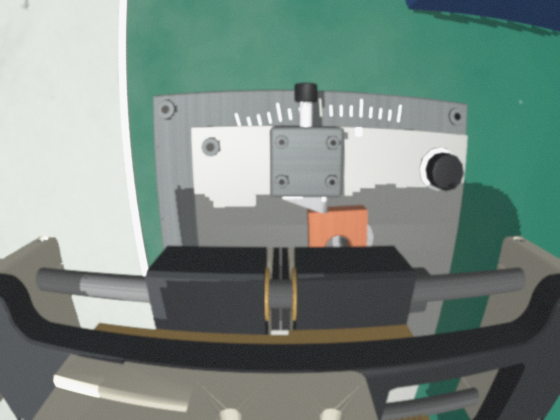

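```bash
python3 -m inch '[{"ax":0,"ay":0,"az":0,"dx":0,"dy":0.5,"dz":0,"fingers":0},{"ax":0,"ay":0,"az":0,"dx":0,"dy":1,"dz":0,"fingers":0}]';python3 -m inch '[{"ax":0,"ay":0,"az":0,"dx":0,"dy":0.5,"dz":0,"fingers":0}]';python3 -m inch '[{"ax":0,"ay":0,"az":0,"dx":0,"dy":0.5,"dz":0,"fingers":0}]'
```

```text
clock: 9.88
tool_pos: [0.4531, -0.0008, 0.0297]
orientation: [-179.9, 0.0, -92.0]
force: [7.9, -7.6, 2.3]
opening: 0.0008
clock: 10.0
tool_pos: [0.4526, -0.0007, 0.0297]
orientation: [-179.9, 0.0, -92.0]
force: [8.4, -7.1, 1.6]
opening: 0.0003
clock: 10.12
tool_pos: [0.4521, -0.0008, 0.0297]
orientation: [-179.9, -0.0, -92.0]
force: [7.9, -7.5, 1.2]
opening: 0.0006
```

```bash
python3 -m inch '[{"ax":0,"ay":0,"az":0,"dx":0,"dy":0.4,"dz":0,"fingers":0}]';python3 -m inch '[{"ax":0,"ay":0,"az":0,"dx":0,"dy":0.4,"dz":0,"fingers":0}]';python3 -m inch '[{"ax":0,"ay":0,"az":0,"dx":0,"dy":0.4,"dz":0,"fingers":0}]'; python3 -c "
from h import *
snap('wrist','w7.png');o=get_obs();print(o['force'],o['tool_pos'])
import cv2
a=cv2.imread('pics/w7.png')[100:280,150:480];cv2.imwrite('pics/w7z.png',cv2.resize(a,None,fx=2.4,fy=2.4,interpolation=cv2.INTER_CUBIC))"
```

```text
clock: 10.25
tool_pos: [0.4517, -0.0007, 0.0297]
orientation: [-179.9, 0.0, -92.0]
force: [7.8, -7.0, 3.0]
opening: 0.0007
clock: 10.38
tool_pos: [0.4513, -0.0008, 0.0297]
orientation: [-179.9, -0.0, -92.0]
force: [7.8, -7.5, 1.4]
opening: 0.0003
clock: 10.5
tool_pos: [0.4509, -0.0007, 0.0297]
orientation: [-179.9, 0.0, -92.0]
force: [7.6, -7.0, 2.5]
opening: 0.0006
[ 6.69713395 -6.74053885  2.30785228] [ 0.4508204  -0.00071334  0.02969583]
```

View pics/w7z.png

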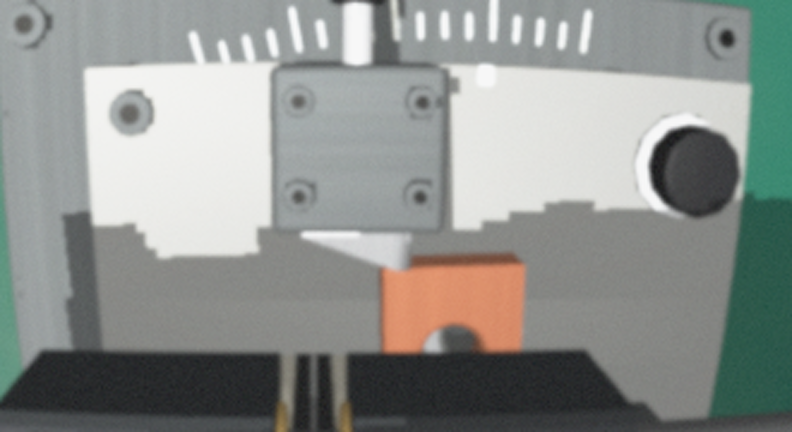

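```bash
python3 -m inch '[{"ax":0,"ay":0,"az":0,"dx":0,"dy":0.7,"dz":0,"fingers":0},{"ax":0,"ay":0,"az":0,"dx":0,"dy":1.4,"dz":0,"fingers":0}]';python3 -m inch '[{"ax":0,"ay":0,"az":0,"dx":0,"dy":0.7,"dz":0,"fingers":0},{"ax":0,"ay":0,"az":0,"dx":0,"dy":1.4,"dz":0,"fingers":0}]';python3 -m inch '[{"ax":0,"ay":0,"az":0,"dx":0,"dy":0.5,"dz":0,"fingers":0},{"ax":0,"ay":0,"az":0,"dx":0,"dy":1,"dz":0,"fingers":0}]'; python3 -c "
from h import *
snap('wrist','w8.png');o=get_obs();print(o['force'],o['tool_pos'])
import cv2
a=cv2.imread('pics/w8.png')[100:280,150:480];cv2.imwrite('pics/w8z.png',cv2.resize(a,None,fx=2.4,fy=2.4,interpolation=cv2.INTER_CUBIC))"
```

```text
clock: 10.8
tool_pos: [0.4495, -0.0007, 0.0297]
orientation: [-179.9, -0.0, -92.0]
force: [7.6, -7.4, 1.7]
opening: 0.0008
clock: 11.05
tool_pos: [0.4481, -0.0006, 0.0297]
orientation: [-179.9, 0.0, -92.0]
force: [7.4, -7.5, 2.8]
opening: 0.0002
clock: 11.3
tool_pos: [0.4471, -0.0006, 0.0297]
orientation: [-179.9, -0.0, -92.0]
force: [8.0, -7.7, 1.6]
opening: 0.0004
[ 7.68170131 -7.78171534  2.50206817] [ 0.44696241 -0.00063109  0.02968224]
```

View pics/w8z.png

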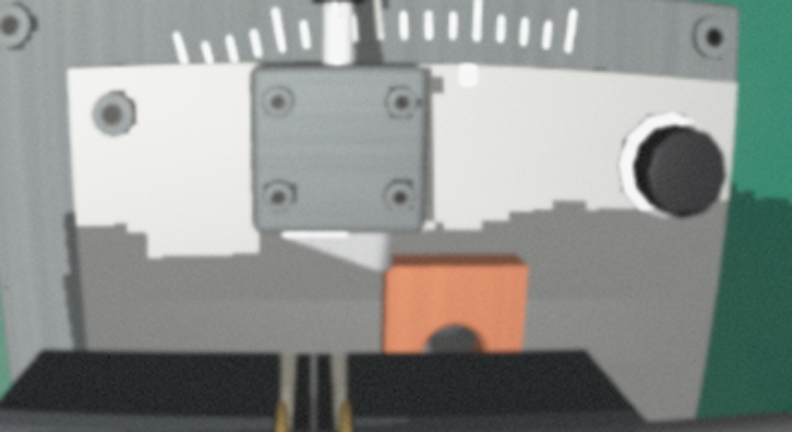

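```bash
python3 -m inch '[{"ax":0,"ay":0,"az":0,"dx":0,"dy":0.4,"dz":0,"fingers":0}]';python3 -m inch '[{"ax":0,"ay":0,"az":0,"dx":0,"dy":0.3,"dz":0,"fingers":0}]';python3 -m inch '[{"ax":0,"ay":0,"az":0,"dx":0,"dy":0.3,"dz":0,"fingers":0}]'
```

```text
clock: 11.48
tool_pos: [0.4467, -0.0006, 0.0297]
orientation: [-179.9, -0.0, -92.0]
force: [8.3, -7.5, 2.4]
opening: 0.0006
clock: 11.6
tool_pos: [0.4458, -0.0006, 0.0296]
orientation: [-179.9, 0.0, -92.0]
force: [6.2, -6.1, 4.0]
opening: 0.0004
clock: 11.72
tool_pos: [0.4455, -0.0006, 0.0296]
orientation: [-179.9, -0.0, -92.0]
force: [6.4, -5.3, 4.0]
opening: 0.0004
```

```bash
python3 -m inch '[{"ax":0,"ay":0,"az":0,"dx":0,"dy":0.3,"dz":0,"fingers":0}]'; python3 -c "
from h import *
snap('wrist','w9.png');o=get_obs();print(o['force'],o['tool_pos'])
import cv2
a=cv2.imread('pics/w9.png')[100:280,150:480];cv2.imwrite('pics/w9z.png',cv2.resize(a,None,fx=2.4,fy=2.4,interpolation=cv2.INTER_CUBIC))"
```

```text
clock: 11.85
tool_pos: [0.4451, -0.0006, 0.0296]
orientation: [-179.9, -0.0, -92.0]
force: [5.6, -5.5, 3.8]
opening: 0.0004
[ 5.11823543 -6.13889506  3.94101682] [ 0.44508425 -0.00056976  0.02958201]
```

View pics/w9z.png

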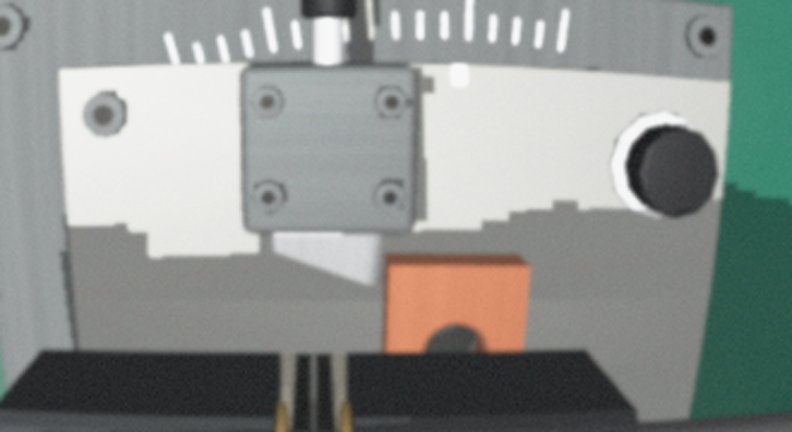

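```bash
python3 -m inch '[{"ax":0,"ay":0,"az":0,"dx":0,"dy":0.3,"dz":0,"fingers":0}]';python3 -m inch '[{"ax":0,"ay":0,"az":0,"dx":0,"dy":0.3,"dz":0,"fingers":0}]'
```

```text
clock: 12.02
tool_pos: [0.4448, -0.0005, 0.0296]
orientation: [-179.9, -0.0, -92.0]
force: [5.5, -5.9, 3.9]
opening: 0.0003
clock: 12.15
tool_pos: [0.4448, -0.0005, 0.0296]
orientation: [-179.9, -0.0, -92.0]
force: [7.5, -6.1, 2.9]
opening: 0.0006
```

```bash
python3 -m inch '[{"ax":0,"ay":0,"az":0,"dx":0,"dy":-3,"dz":0,"fingers":0},{"ax":0,"ay":0,"az":0,"dx":0,"dy":-12,"dz":0,"fingers":0},{"ax":0,"ay":0,"az":0,"dx":0,"dy":-25,"dz":-5,"fingers":0},{"ax":0,"ay":0,"az":0,"dx":0,"dy":-25,"dz":-45,"fingers":0},{"ax":0,"ay":0,"az":0,"dx":0,"dy":-25,"dz":-100,"fingers":20},{"ax":0,"ay":0,"az":0,"dx":0,"dy":-25,"dz":-150,"fingers":60},{"ax":0,"ay":0,"az":0,"dx":0,"dy":-25,"dz":-170,"fingers":60},{"ax":0,"ay":0,"az":0,"dx":0,"dy":-25,"dz":-170,"fingers":60}]'
python3 - <<'E'
from h import *
import cv2
s=snap('wrist','w10.png');o=get_obs();print(o['force'],o['tool_pos'])
for n in ['free_hole','dowel','busbar']: print(n,[(l['score'],l['position'],atz(s,l['position'],{'free_hole':.034,'dowel':.024,'busbar':.024}[n],True)) for l in landmark_of(n,'wrist')[:2]])
E
```

```text
clock: 13.15
tool_pos: [0.4701, -0.001, 0.201]
orientation: [-179.8, 0.1, -92.0]
force: [0.5, -0.9, -0.6]
opening: 0.035
[-0.16328865  0.03986142 -0.40636293] [ 0.46913293 -0.0012033   0.19947922]
free_hole [(0.77, [336.4, 179.8], array([ 0.41223127, -0.01481884,  0.034     ]))]
dowel []
busbar [(0.68, [323.0, 310.1], array([0.42317271, 0.14701481, 0.024     ])), (0.64, [337.2, 181.2], array([ 0.40968828, -0.01141189,  0.024     ]))]
```

View pics/w10.png

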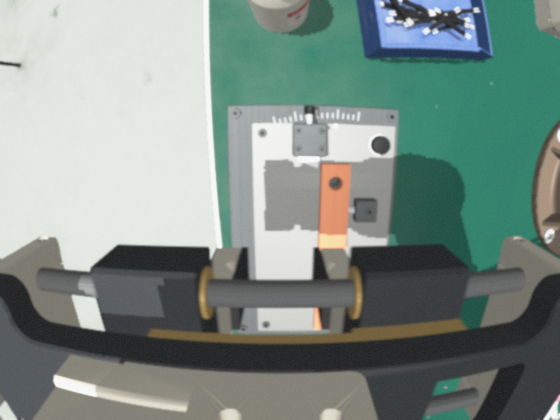

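```bash
python3 -m inch '[{"ax":0,"ay":0,"az":0,"dx":-57,"dy":7,"dz":0,"fingers":60},{"ax":0,"ay":0,"az":0,"dx":-114,"dy":15,"dz":0,"fingers":60},{"ax":0,"ay":0,"az":0,"dx":-171,"dy":22,"dz":0,"fingers":60},{"ax":0,"ay":0,"az":0,"dx":-228,"dy":30,"dz":0,"fingers":60},{"ax":0,"ay":0,"az":0,"dx":-285,"dy":37,"dz":0,"fingers":60},{"ax":0,"ay":0,"az":0,"dx":-342,"dy":45,"dz":0,"fingers":60},{"ax":0,"ay":0,"az":0,"dx":-400,"dy":52,"dz":0,"fingers":60},{"ax":0,"ay":0,"az":0,"dx":-455,"dy":60,"dz":0,"fingers":60}]'
python3 -m inch '[{"ax":0,"ay":0,"az":0,"dx":0,"dy":0,"dz":0,"fingers":60},{"ax":0,"ay":0,"az":0,"dx":0,"dy":0,"dz":0,"fingers":60}]'
python3 - <<'E'
from h import *
import cv2
np.set_printoptions(precision=4,suppress=True)
s=snap('wrist','w11.png');o=get_obs();print(o['force'],o['tool_pos'])
for n,z in [('jig_pin',.03),('pin_stand',0)]: print(n,[(l['score'],l['position'],atz(s,l['position'],z,True)) for l in landmark_of(n,'wrist')[:2]])
for n,z in [('jig_pin',.03)]:
  for l in trace(n,'wrist')[:2]:
    m=l['mask'];ys,xs=np.nonzero(m);print(l['score'],l['bbox'],len(xs))
t=snap('top','t2.png')
a=cv2.imread('pics/t2.png')[175:285,240:390]
cv2.imwrite('pics/t2z.png',cv2.resize(a,None,fx=5,fy=5,interpolation=cv2.INTER_CUBIC))
a=cv2.imread('pics/w11.png')[110:280,230:430]
cv2.imwrite('pics/w11z.png',cv2.resize(a,None,fx=4,fy=4,interpolation=cv2.INTER_CUBIC))
E
```

```text
clock: 14.35
tool_pos: [0.4243, 0.4571, 0.1975]
orientation: [179.9, -0.1, -92.0]
force: [0.5, 1.0, 0.5]
opening: 0.0601
clock: 14.6
tool_pos: [0.4245, 0.455, 0.1974]
orientation: [179.9, -0.2, -92.0]
force: [-0.4, 0.6, -0.2]
opening: 0.0601
[-1.5594 -1.1091 -0.0108] [0.4247 0.4545 0.198 ]
jig_pin [(0.73, [282.8, 134.2], array([0.4193, 0.3927, 0.03  ]))]
pin_stand [(0.68, [279.5, 127.4], array([0.4223, 0.3862, 0.    ]))]
0.6 [279.9, 131.8, 17.9, 18.1] 354
```

View pics/t2z.png

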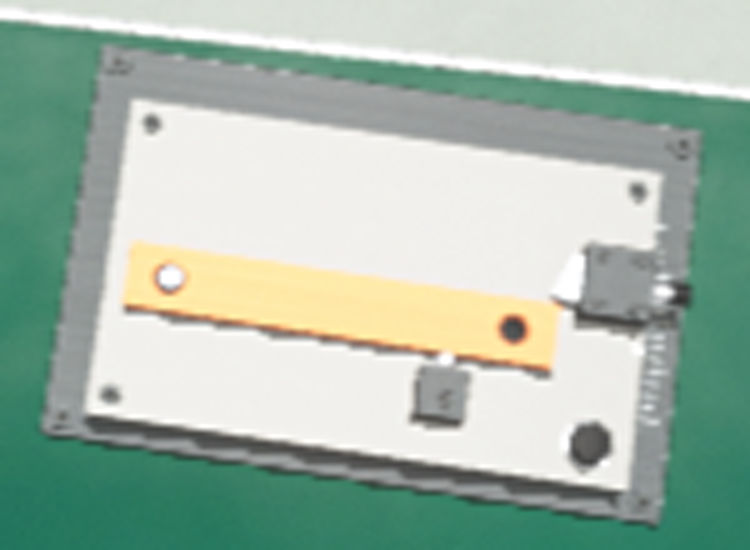

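View pics/w11.png

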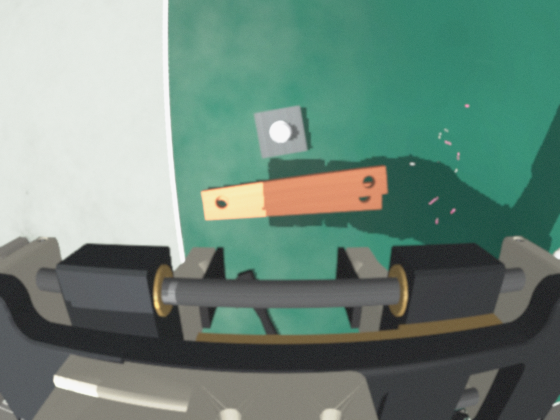

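View pics/w11z.png

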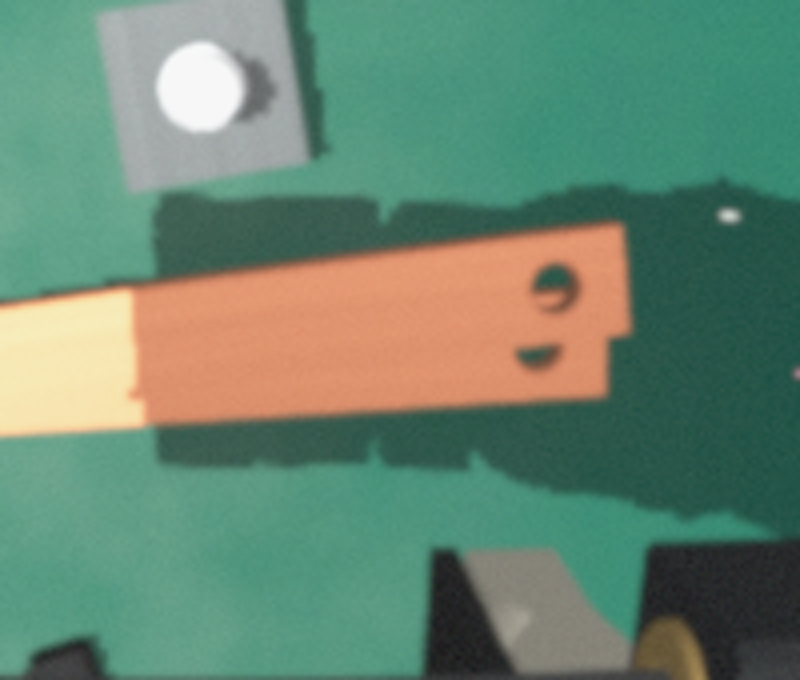

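Run:
```python
from h import *
np.set_printoptions(precision=4,suppress=True)
s=snap('wrist');W=lambda x,y:((x+.5)/4-.5+230,(y+.5)/4-.5+110)
print('cam',ray(s,(281,132),True)[0])
print('pin',atz(s,W(201,87),.066,True),'stand',atz(s,W(205,92),.03,True))
for p in [(98,15),(130,192),(310,160)]: print(atz(s,W(*p),.03,True))
t=snap('top');P=lambda x,y:((x+.5)/5-.5+240,(y+.5)/5-.5+175)
d=atz(t,P(170,276),.042)
f=atz(t,P(513,329),.034);print('f',f,'d',d,np.linalg.norm((f-d)[:2]))
import cv2
a=t['image'][195:245,145:195,::-1];cv2.imwrite('pics/t3z.png',cv2.resize(a,None,fx=10,fy=10,interpolation=cv2.INTER_CUBIC))
w=cv2.imread('pics/w10.png')[100:280,240:420];cv2.imwrite('pics/w10z.png',cv2.resize(w,None,fx=4,fy=4,interpolation=cv2.INTER_CUBIC)[:600])
print(get_obs()['tool_pos'])
```

```text
cam [0.4225 0.3798 0.3579]
pin [0.423  0.3888 0.066 ] stand [0.4221 0.3912 0.03  ]
[0.448  0.3706 0.03  ]
[0.4419 0.4158 0.03  ]
[0.3963 0.4092 0.03  ]
f [ 0.415 -0.012  0.034] d [0.421 0.147 0.042] 0.15908223534221846
[0.4252 0.4549 0.1995]
```

View pics/t3z.png

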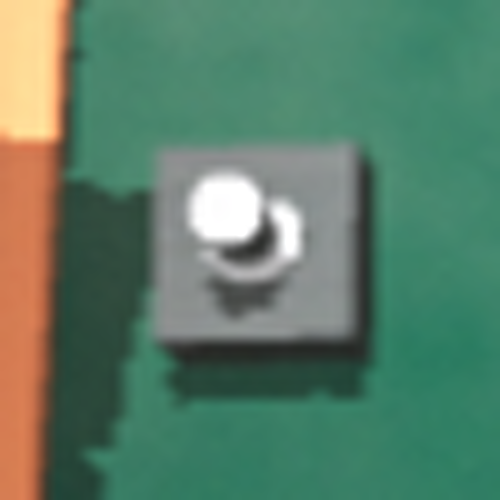

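View pics/w10z.png

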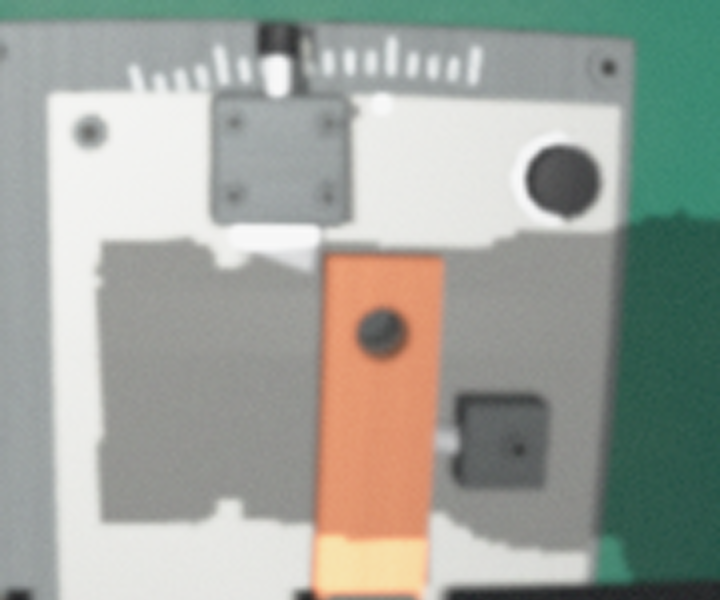

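Run:
```python
from h import *
np.set_printoptions(precision=4,suppress=True)
t=snap('top')
Q=lambda x,y:((x+.5)/10-.5+145,(y+.5)/10-.5+195)
print('pin',atz(t,Q(226,208),.066),'stand',atz(t,Q(258,243),.03))
s=snap('wrist');W=lambda x,y:((x+.5)/4-.5+240,(y+.5)/4-.5+100)
o=get_obs();off=np.array([.4691,-.0012,.1995])-o['tool_pos']
print('f',atz(s,W(382,333),.034-off[2],True)+off, off, o['orientation'])
```

```text
pin [0.4233 0.3887 0.066 ] stand [0.4229 0.388  0.03  ]
f [ 0.4123 -0.0123  0.034 ] [ 0.0439 -0.4564  0.0001] [-179.9872    0.0334  -92.0692]
```

```bash
python3 -m inch '[{"ax":0,"ay":0,"az":0,"dx":33,"dy":0,"dz":0,"fingers":50},{"ax":0,"ay":0,"az":0,"dx":66.3,"dy":0,"dz":0,"fingers":50},{"ax":0,"ay":0,"az":0,"dx":66.3,"dy":0,"dz":40,"fingers":50},{"ax":0,"ay":0,"az":0,"dx":66.3,"dy":0,"dz":80,"fingers":50},{"ax":0,"ay":0,"az":0,"dx":66.3,"dy":0,"dz":105,"fingers":50},{"ax":0,"ay":0,"az":0,"dx":66.3,"dy":0,"dz":115,"fingers":50},{"ax":0,"ay":0,"az":0,"dx":66.3,"dy":0,"dz":115,"fingers":50},{"ax":0,"ay":0,"az":0,"dx":66.3,"dy":0,"dz":115,"fingers":50}]'
python3 - <<'E'
from h import *
s=snap('wrist','w12.png');o=get_obs();print(o['tool_pos'],o['orientation'])
snap('scene','s12.png')
a=cv2.imread('pics/s12.png')[110:230,160:300];cv2.imwrite('pics/s12z.png',cv2.resize(a,None,fx=5,fy=5))
E
```

```text
clock: 16.05
tool_pos: [0.4231, 0.39, 0.0853]
orientation: [-179.9, 0.1, -92.0]
force: [0.5, 0.9, 0.1]
opening: 0.0501
[0.42304009 0.39000933 0.08530318] [-1.79938041e+02  1.01958177e-01 -9.20233161e+01]
```

View pics/w12.png

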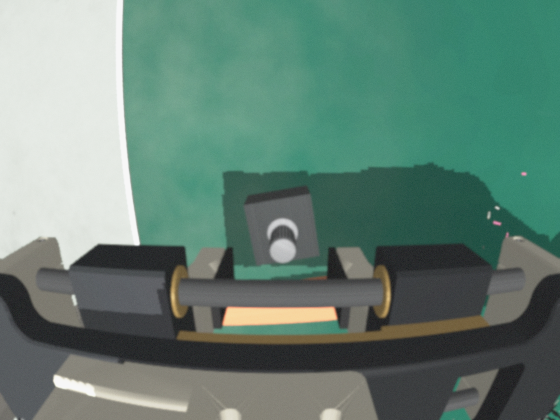

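View pics/s12z.png

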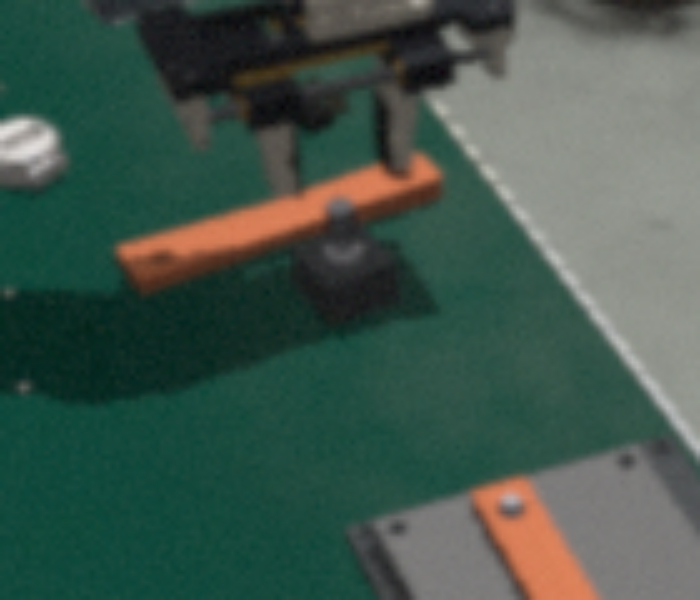

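```bash
python3 -m inch '[{"ax":0,"ay":0,"az":0,"dx":1.4,"dy":0,"dz":12,"fingers":50},{"ax":0,"ay":0,"az":0,"dx":1.4,"dy":0,"dz":25,"fingers":50},{"ax":0,"ay":0,"az":0,"dx":1.4,"dy":0,"dz":38,"fingers":50},{"ax":0,"ay":0,"az":0,"dx":1.4,"dy":0,"dz":46,"fingers":50},{"ax":0,"ay":0,"az":0,"dx":1.4,"dy":0,"dz":47,"fingers":50},{"ax":0,"ay":0,"az":0,"dx":1.4,"dy":0,"dz":47,"fingers":50}]'
python3 -m inch '[{"ax":0,"ay":0,"az":0,"dx":0,"dy":0,"dz":0,"fingers":20},{"ax":0,"ay":0,"az":0,"dx":0,"dy":0,"dz":0,"fingers":17},{"ax":0,"ay":0,"az":0,"dx":0,"dy":0,"dz":0,"fingers":8},{"ax":0,"ay":0,"az":0,"dx":0,"dy":0,"dz":0,"fingers":8},{"ax":0,"ay":0,"az":0,"dx":0,"dy":0,"dz":0,"fingers":8},{"ax":0,"ay":0,"az":0,"dx":0,"dy":0,"dz":0,"fingers":8}]'
```

```text
clock: 16.9
tool_pos: [0.4226, 0.388, 0.0371]
orientation: [-180.0, -0.0, -92.0]
force: [-0.3, -0.3, 0.2]
opening: 0.0501
clock: 17.65
tool_pos: [0.4225, 0.3879, 0.0371]
orientation: [-180.0, 0.0, -92.0]
force: [-0.5, -0.2, 0.7]
opening: 0.0138
```

```bash
python3 -m inch '[{"ax":0,"ay":0,"az":0,"dx":0,"dy":0,"dz":-5,"fingers":8},{"ax":0,"ay":0,"az":0,"dx":0,"dy":0,"dz":-20,"fingers":8},{"ax":0,"ay":0,"az":0,"dx":0,"dy":0,"dz":-40,"fingers":8},{"ax":0,"ay":0,"az":0,"dx":0,"dy":0,"dz":-60,"fingers":8},{"ax":0,"ay":0,"az":0,"dx":0,"dy":0,"dz":-70,"fingers":8},{"ax":0,"ay":0,"az":0,"dx":0,"dy":0,"dz":-70,"fingers":8}]'
python3 - <<'E'
from h import *
s=snap('wrist','w13.png');o=get_obs();print(o['tool_pos'],o['orientation'],o['opening'],o['force'])
snap('scene','s13.png')
a=cv2.imread('pics/s13.png')[80:200,180:300];cv2.imwrite('pics/s13z.png',cv2.resize(a,None,fx=5,fy=5,interpolation=cv2.INTER_CUBIC))
E
```

```text
clock: 18.4
tool_pos: [0.4227, 0.3883, 0.1081]
orientation: [-180.0, 0.1, -92.0]
force: [-0.6, 0.5, -0.8]
opening: 0.0138
[0.42243864 0.38785177 0.10723105] [-1.79997995e+02  3.17643133e-02 -9.20480024e+01] 0.013932221106924386 [ 0.35731152 -0.58756952 -1.69887917]
```

View pics/w13.png

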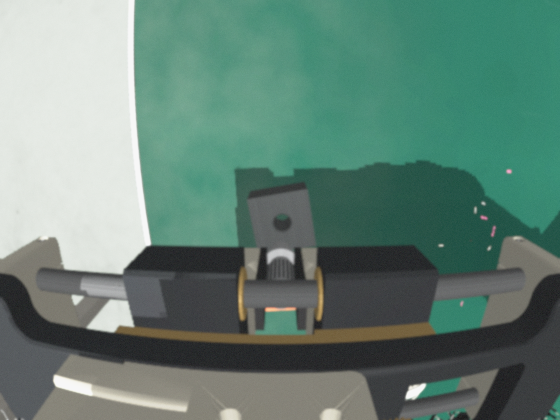

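View pics/s13z.png

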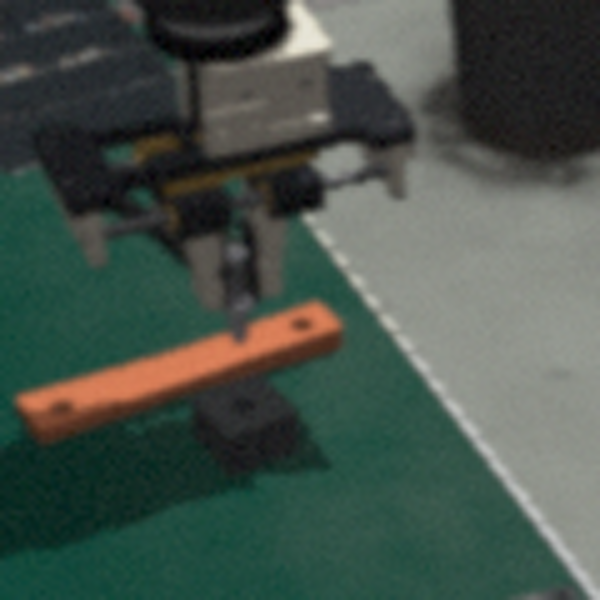

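```bash
python3 -m inch '[{"ax":0,"ay":0,"az":0,"dx":45,"dy":-1,"dz":-4,"fingers":8},{"ax":0,"ay":0,"az":0,"dx":100,"dy":-1.5,"dz":-4,"fingers":8},{"ax":0,"ay":0,"az":0,"dx":155,"dy":-2,"dz":-4,"fingers":8},{"ax":0,"ay":0,"az":0,"dx":210,"dy":-3,"dz":-4,"fingers":8},{"ax":0,"ay":0,"az":0,"dx":265,"dy":-4,"dz":-4,"fingers":8},{"ax":0,"ay":0,"az":0,"dx":320,"dy":-5,"dz":-4,"fingers":8},{"ax":0,"ay":0,"az":0,"dx":370,"dy":-5.6,"dz":-4,"fingers":8},{"ax":0,"ay":0,"az":0,"dx":400,"dy":-5.6,"dz":-4,"fingers":8}]'
python3 -m inch '[{"ax":0,"ay":0,"az":0,"dx":0,"dy":0,"dz":0,"fingers":8},{"ax":0,"ay":0,"az":0,"dx":0,"dy":0,"dz":0,"fingers":8},{"ax":0,"ay":0,"az":0,"dx":0,"dy":0,"dz":0,"fingers":8},{"ax":0,"ay":0,"az":0,"dx":0,"dy":0,"dz":0,"fingers":8}]'
python3 - <<'E'
from h import *
print(get_obs()['tool_pos'])
s=snap('wrist','w14.png');o=get_obs();print(o['tool_pos'],o['orientation'],o['opening'],o['force'])
A=[cv2.resize(cv2.imread('pics/w%d.png'%k)[180:270,240:325],None,fx=4.6,fy=4.6,interpolation=cv2.INTER_CUBIC) for k in (13,14)]
cv2.imwrite('pics/w14z.png',np.hstack(A))
E
```

```text
clock: 19.5
tool_pos: [0.4128, -0.0142, 0.1104]
orientation: [179.9, -0.0, -92.1]
force: [0.7, 0.9, -0.4]
opening: 0.0138
clock: 20.0
tool_pos: [0.414, -0.0114, 0.111]
orientation: [180.0, -0.0, -92.0]
force: [0.1, 0.5, -1.3]
opening: 0.0137
[ 0.4139754  -0.01143753  0.110967  ]
[ 0.4139868  -0.01151172  0.11101092] [ 1.79994153e+02 -2.56588073e-03 -9.19735991e+01] 0.013843672259770297 [-0.35885867  0.31544218 -0.22325686]
```

View pics/w14z.png

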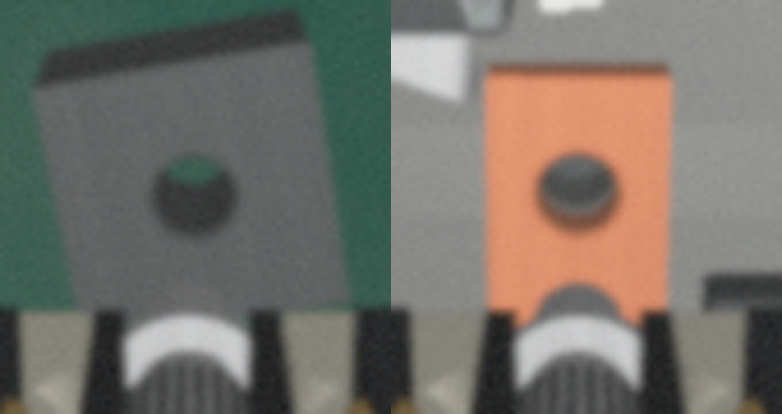

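Run:
```python
from h import *
np.set_printoptions(precision=4,suppress=True)
s=snap('wrist');o=get_obs();W=lambda x,y:((x+.5)/4.6-.5+240,(y+.5)/4.6-.5+180)
f=atz(s,W(187,191),.034,True);print('hole',f,'tcp',o['tool_pos'])
off=np.array([.4226,.3881,.1076])-o['tool_pos']
st=atz(s,W(194.5,195),.030-off[2],True)+off;print('stand hole',st)
# visible collar/tip prediction
M=R.from_euler('xyz',o['orientation'],degrees=True).as_matrix()
for dz,n in [(-.0071,'collar und'),(-.0031,'collar top'),(-.0331,'tip'),(-.0261,'taper'),(.029,'grip top')]:
    P=np.array(o['tool_pos'])+[0,0,dz]; p=proj(s,P,True); print(n,(p+.5-[240,180])*4.6)
cv2.imwrite('pics/w14b.png',cv2.resize(cv2.imread('pics/w14.png')[180:290,240:325],None,fx=7,fy=5.4,interpolation=cv2.INTER_CUBIC))
```

```text
hole [ 0.4137 -0.0117  0.034 ] tcp [ 0.4139 -0.0116  0.111 ]
stand hole [0.4212 0.3889 0.03  ]
collar und [186.0251 366.4627]
collar top [186.0174 380.2695]
tip [186.0693 288.7351]
taper [186.0583 307.8178]
grip top [185.9454 515.0878]
```

View pics/w14b.png

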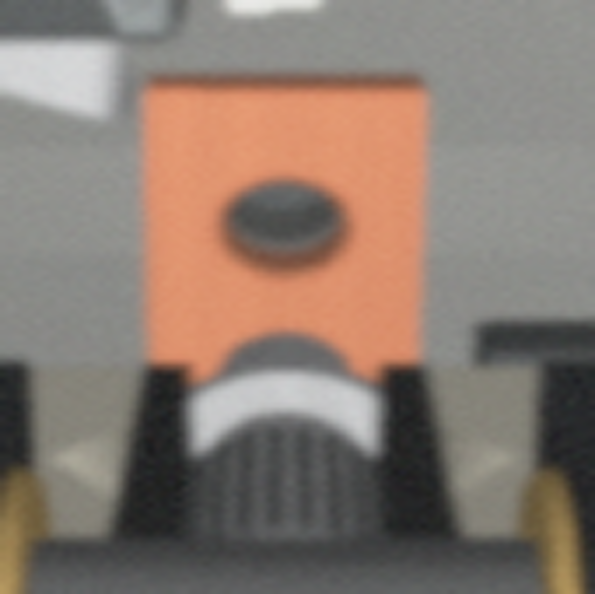

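Run:
```python
from h import *
s=snap('wrist');o=get_obs()
M=R.from_euler('xyz',o['orientation'],degrees=True).as_matrix()
im0=cv2.resize(s['image'][180:290,240:325,::-1],None,fx=7,fy=7,interpolation=cv2.INTER_CUBIC)
outs=[]
for ex in (0,-.002):
    im=im0.copy()
    for z,r,c in [(0,.0105,(255,0,0)),(.004,.0105,(255,255,0)),(-.019,.006,(0,255,0)),(-.026,.003,(0,0,255)),(.036,.008,(255,0,255)),(0,.006,(0,255,255))]:
        pts=[]
        for a in np.linspace(0,2*np.pi,60):
            q=np.array([ex+r*np.cos(a),r*np.sin(a),.0071-z])
            P=np.array(o['tool_pos'])+M@q; pts.append((proj(s,P,True)+.5-[240,180])*7-.5)
        cv2.polylines(im,[np.int32(np.round(pts))],True,c,1)
    for h,c in [((.4137,-.0117),(0,0,255))]:
        pts=[(proj(s,[h[0]+.00675*np.cos(a),h[1]+.00675*np.sin(a),.034],True)+.5-[240,180])*7-.5 for a in np.linspace(0,2*np.pi,60)]
        cv2.polylines(im,[np.int32(np.round(pts))],True,c,1)
    outs.append(im[100:])
cv2.imwrite('pics/w15.png',cv2.resize(np.hstack(outs),(800,int(800*outs[0].shape[0]/(2*outs[0].shape[1])))))
```

```text
(no output)
```

View pics/w15.png

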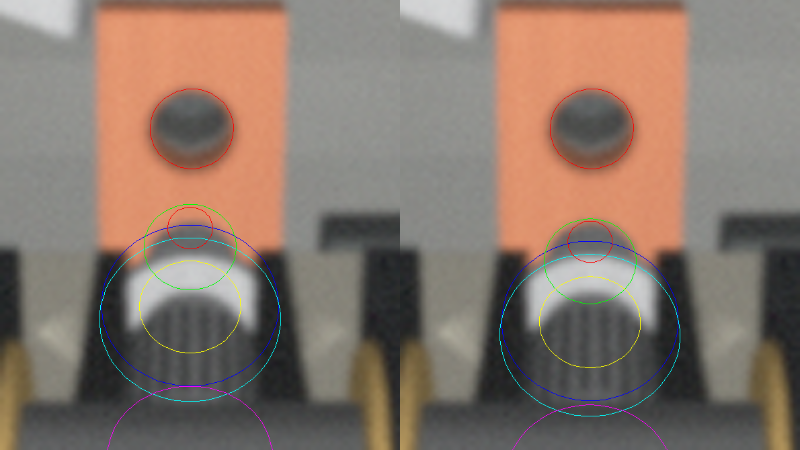

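```bash
python3 -m inch '[{"ax":0,"ay":0,"az":0,"dx":1.4,"dy":0,"dz":10,"fingers":8},{"ax":0,"ay":0,"az":0,"dx":1.4,"dy":0,"dz":22,"fingers":8},{"ax":0,"ay":0,"az":0,"dx":1.4,"dy":0,"dz":32,"fingers":8},{"ax":0,"ay":0,"az":0,"dx":1.4,"dy":0,"dz":38,"fingers":8},{"ax":0,"ay":0,"az":0,"dx":1.4,"dy":0,"dz":38,"fingers":8},{"ax":0,"ay":0,"az":0,"dx":1.4,"dy":0,"dz":38,"fingers":8}]'
python3 - <<'E'
from h import *
s=snap('wrist','w16.png');o=get_obs();print(o['tool_pos'])
t=snap('scene','s16.png')
a=cv2.resize(t['image'][215:290,255:335,::-1],None,fx=5,fy=5,interpolation=cv2.INTER_CUBIC)
im=s['image'][200:290,235:330,::-1]
b=cv2.resize(im,None,fx=4.2,fy=4.2,interpolation=cv2.INTER_CUBIC)
h=max(a.shape[0],b.shape[0]);a=cv2.copyMakeBorder(a,0,h-a.shape[0],0,0,0);b=cv2.copyMakeBorder(b,0,h-b.shape[0],0,0,0)
cv2.imwrite('pics/c16.png',np.hstack([a,b])); print(a.shape,b.shape)
E
```

```text
clock: 20.9
tool_pos: [0.4141, -0.0134, 0.0732]
orientation: [-180.0, 0.0, -92.0]
force: [-0.3, -0.9, -1.3]
opening: 0.0138
[ 0.4141178  -0.01339788  0.07331658]
(378, 400, 3) (378, 399, 3)
```

View pics/c16.png

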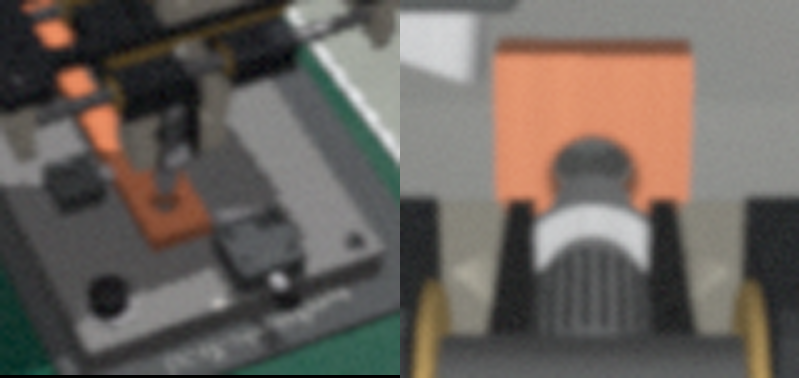

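Run:
```python
from h import *
s=snap('wrist');o=get_obs();t=snap('scene')
M=R.from_euler('xyz',o['orientation'],degrees=True).as_matrix()
outs=[]
def draw(im,cam,fish,x0,y0,k,ex):
    C=[(0,.0105,(255,0,0)),(.004,.0105,(255,255,0)),(-.019,.006,(0,255,0)),(-.026,.003,(0,0,255))]
    for z,r,c in C:
        pts=[(proj(cam,np.array(o['tool_pos'])+M@np.array([ex+r*np.cos(a),r*np.sin(a),.0071-z]),fish)+.5-[x0,y0])*k-.5 for a in np.linspace(0,2*np.pi,60)]
        cv2.polylines(im,[np.int32(np.round(pts))],True,c,1)
    h=(.4137,-.0117)
    pts=[(proj(cam,[h[0]+.00675*np.cos(a),h[1]+.00675*np.sin(a),.034],fish)+.5-[x0,y0])*k-.5 for a in np.linspace(0,2*np.pi,60)]
    cv2.polylines(im,[np.int32(np.round(pts))],True,(255,255,255),1)
b=cv2.resize(s['image'][200:270,245:315,::-1],None,fx=8,fy=8,interpolation=cv2.INTER_CUBIC)[:,:400+160].copy()
draw(b,s,True,245,200,8,-.0015)
a=cv2.resize(t['image'][230:275,270:305,::-1],None,fx=12,fy=12,interpolation=cv2.INTER_CUBIC)
a2=a.copy();draw(a2,t,False,270,230,12,-.0015)
cv2.imwrite('pics/c17.png',cv2.resize(np.hstack([cv2.resize(b,(540,540)),cv2.resize(a2,(420,540))]),(800,450)))
```

```text
(no output)
```

View pics/c17.png

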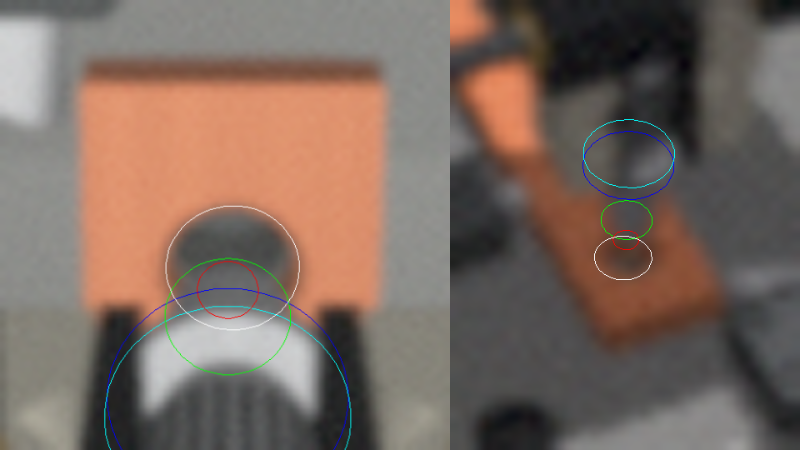

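Run:
```python
import cv2,numpy as np
a=cv2.imread('pics/s16.png')[230:275,265:310]
a=cv2.resize(a,(600,600),interpolation=cv2.INTER_CUBIC);a=np.clip(a.astype(float)*1.8,0,255).astype('uint8')
cv2.imwrite('pics/s16z.png',a)
```

```text
(no output)
```

View pics/s16z.png

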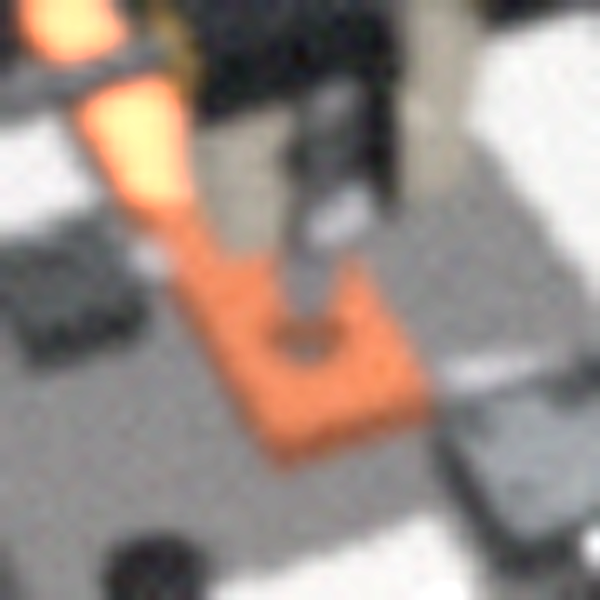

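```bash
python3 -m inch '[{"ax":0,"ay":0,"az":0,"dx":0,"dy":0,"dz":2,"fingers":8},{"ax":0,"ay":0,"az":0,"dx":0,"dy":0,"dz":4,"fingers":8},{"ax":0,"ay":0,"az":0,"dx":0,"dy":0,"dz":6,"fingers":8},{"ax":0,"ay":0,"az":0,"dx":0,"dy":0,"dz":8,"fingers":8}]'; python3 -m inch '[{"ax":0,"ay":0,"az":0,"dx":0,"dy":0,"dz":1.5,"fingers":8},{"ax":0,"ay":0,"az":0,"dx":0,"dy":0,"dz":3,"fingers":8}]'
python3 - <<'E'
from h import *
s=snap('wrist','w18.png');t=snap('scene','s18.png');o=get_obs();print(o['tool_pos'],o['force'],o['moment'])
a=cv2.resize(t['image'][230:275,265:310,::-1],(400,400),interpolation=cv2.INTER_CUBIC);a=np.clip(a.astype(float)*1.8,0,255).astype('uint8')
b=cv2.resize(s['image'][200:270,245:315,::-1],(400,400),interpolation=cv2.INTER_CUBIC)
cv2.imwrite('pics/c18.png',np.hstack([a,b]))
E
```

```text
clock: 21.6
tool_pos: [0.4138, -0.0135, 0.0649]
orientation: [180.0, -0.0, -92.0]
force: [-0.4, -0.2, -0.5]
opening: 0.0137
clock: 21.85
tool_pos: [0.4139, -0.0135, 0.0619]
orientation: [180.0, -0.0, -92.0]
force: [-0.4, -0.8, -0.6]
opening: 0.0142
[ 0.41377021 -0.01353529  0.06191097] [-0.45681313 -0.37968295 -0.38755561] [ 0.04579007 -0.06801728 -0.04246366]
```

View pics/c18.png

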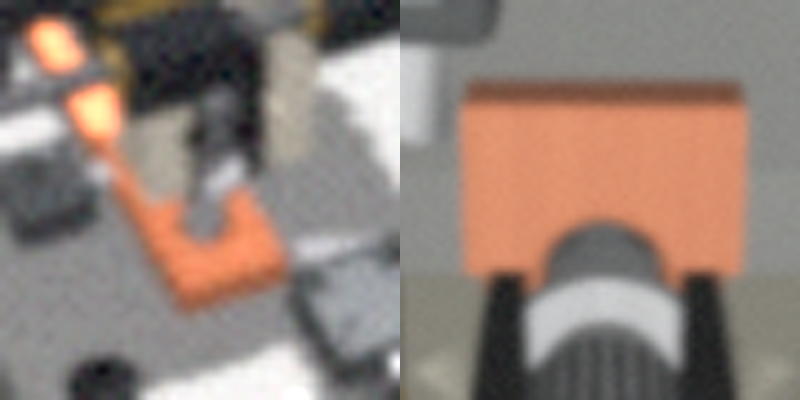

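```bash
python3 -m inch '[{"ax":0,"ay":0,"az":0,"dx":0,"dy":0,"dz":1,"fingers":8},{"ax":0,"ay":0,"az":0,"dx":0,"dy":0,"dz":2,"fingers":8}]'; python3 -m inch '[{"ax":0,"ay":0,"az":0,"dx":0,"dy":0,"dz":1,"fingers":8},{"ax":0,"ay":0,"az":0,"dx":0,"dy":0,"dz":2,"fingers":8}]'
```

```text
clock: 22.2
tool_pos: [0.4139, -0.0135, 0.0601]
orientation: [-180.0, 0.0, -92.0]
force: [-0.1, 0.1, 0.1]
opening: 0.0144
clock: 22.45
tool_pos: [0.4138, -0.0135, 0.058]
orientation: [180.0, 0.0, -92.0]
force: [0.2, -0.0, -0.5]
opening: 0.0139
```

```bash
python3 -m inch '[{"ax":0,"ay":0,"az":0,"dx":0,"dy":0,"dz":1,"fingers":8},{"ax":0,"ay":0,"az":0,"dx":0,"dy":0,"dz":2,"fingers":8}]'
```

```text
clock: 22.7
tool_pos: [0.4139, -0.0135, 0.056]
orientation: [180.0, 0.0, -92.0]
force: [0.1, 0.1, -0.9]
opening: 0.0134
```

Shank is through the bar with no load; continuing into the bushing.

```bash
python3 -m inch '[{"ax":0,"ay":0,"az":0,"dx":0,"dy":0,"dz":1,"fingers":8},{"ax":0,"ay":0,"az":0,"dx":0,"dy":0,"dz":2,"fingers":8}]'; python3 -m inch '[{"ax":0,"ay":0,"az":0,"dx":0,"dy":0,"dz":1,"fingers":8},{"ax":0,"ay":0,"az":0,"dx":0,"dy":0,"dz":2,"fingers":8}]'
```

```text
clock: 22.95
tool_pos: [0.4139, -0.0135, 0.054]
orientation: [-180.0, -0.0, -92.0]
force: [-0.6, -0.0, -0.4]
opening: 0.0139
clock: 23.2
tool_pos: [0.4138, -0.0135, 0.052]
orientation: [180.0, -0.0, -92.0]
force: [0.3, 0.2, -1.2]
opening: 0.0137
```

```bash
python3 -m inch '[{"ax":0,"ay":0,"az":0,"dx":0,"dy":0,"dz":1,"fingers":8},{"ax":0,"ay":0,"az":0,"dx":0,"dy":0,"dz":2,"fingers":8}]'
```

```text
clock: 23.45
tool_pos: [0.4138, -0.0135, 0.05]
orientation: [180.0, -0.0, -92.0]
force: [0.9, -0.3, -0.1]
opening: 0.0139
```

```bash
python3 -m inch '[{"ax":0,"ay":0,"az":0,"dx":0,"dy":0,"dz":1,"fingers":8},{"ax":0,"ay":0,"az":0,"dx":0,"dy":0,"dz":2,"fingers":8}]'
```

```text
clock: 23.7
tool_pos: [0.4139, -0.0135, 0.048]
orientation: [-180.0, 0.0, -92.0]
force: [0.0, 0.7, -0.7]
opening: 0.014
```

```bash
python3 -m inch '[{"ax":0,"ay":0,"az":0,"dx":0,"dy":0,"dz":1,"fingers":8},{"ax":0,"ay":0,"az":0,"dx":0,"dy":0,"dz":2,"fingers":8}]'
```

```text
clock: 23.95
tool_pos: [0.4139, -0.0135, 0.046]
orientation: [-180.0, 0.0, -92.0]
force: [0.4, -0.6, -0.1]
opening: 0.0137
```

Nearly seated (expected at about z = 0.041).

```bash
python3 -m inch '[{"ax":0,"ay":0,"az":0,"dx":0,"dy":0,"dz":1,"fingers":8},{"ax":0,"ay":0,"az":0,"dx":0,"dy":0,"dz":2,"fingers":8},{"ax":0,"ay":0,"az":0,"dx":0,"dy":0,"dz":3,"fingers":8}]';python3 -m inch '[{"ax":0,"ay":0,"az":0,"dx":0,"dy":0,"dz":0.6,"fingers":8},{"ax":0,"ay":0,"az":0,"dx":0,"dy":0,"dz":1,"fingers":8}]'
```

```text
clock: 24.32
tool_pos: [0.4139, -0.0135, 0.043]
orientation: [-180.0, 0.0, -92.0]
force: [-0.6, -0.4, -1.2]
opening: 0.0137
clock: 24.58
tool_pos: [0.4139, -0.0135, 0.042]
orientation: [180.0, -0.0, -92.0]
force: [-0.2, -1.3, -0.6]
opening: 0.014
```

```bash
python3 -m inch '[{"ax":0,"ay":0,"az":0,"dx":0,"dy":0,"dz":0.4,"fingers":8},{"ax":0,"ay":0,"az":0,"dx":0,"dy":0,"dz":0.6,"fingers":8}]'
```

```text
clock: 24.82
tool_pos: [0.4139, -0.0135, 0.0415]
orientation: [-180.0, -0.0, -92.0]
force: [0.5, 0.9, -1.4]
opening: 0.0135
```

```bash
python3 -m inch '[{"ax":0,"ay":0,"az":0,"dx":0,"dy":0,"dz":0.3,"fingers":8},{"ax":0,"ay":0,"az":0,"dx":0,"dy":0,"dz":0.6,"fingers":8}]'
python3 -m inch '[{"ax":0,"ay":0,"az":0,"dx":0,"dy":0,"dz":0,"fingers":24},{"ax":0,"ay":0,"az":0,"dx":0,"dy":0,"dz":0,"fingers":40},{"ax":0,"ay":0,"az":0,"dx":0,"dy":0,"dz":0,"fingers":40},{"ax":0,"ay":0,"az":0,"dx":0,"dy":0,"dz":0,"fingers":40}]'
python3 -m inch '[{"ax":0,"ay":0,"az":0,"dx":0,"dy":0,"dz":-10,"fingers":40},{"ax":0,"ay":0,"az":0,"dx":0,"dy":0,"dz":-30,"fingers":40},{"ax":0,"ay":0,"az":0,"dx":0,"dy":0,"dz":-60,"fingers":40},{"ax":0,"ay":0,"az":0,"dx":0,"dy":0,"dz":-110,"fingers":40},{"ax":0,"ay":0,"az":0,"dx":-50,"dy":0,"dz":-160,"fingers":40},{"ax":0,"ay":0,"az":0,"dx":-90,"dy":0,"dz":-160,"fingers":40},{"ax":0,"ay":0,"az":0,"dx":-90,"dy":0,"dz":-160,"fingers":40},{"ax":0,"ay":0,"az":0,"dx":-90,"dy":0,"dz":-160,"fingers":40}]'
python3 - <<'E'
from h import *
s=snap('wrist','w19.png');t=snap('scene','s19.png')
np.set_printoptions(precision=4,suppress=True)
for c,m,fi in (('wrist',s,True),('scene',t,False)):
  for n,z in [('jig_pin',.034),('free_hole',.034)]: print(c,n,[(l['score'],l['position'],atz(m,l['position'],z,fi)) for l in landmark_of(n,c)[:2]])
a=cv2.resize(t['image'][205:280,245:345,::-1],(400,300),interpolation=cv2.INTER_CUBIC);a=np.clip(a.astype(float)*1.6,0,255).astype('uint8')
b=cv2.resize(s['image'][90:240,220:420,::-1],(400,300),interpolation=cv2.INTER_CUBIC)
cv2.imwrite('pics/c19.png',np.hstack([a,b]))
E
```

```text
clock: 25.08
tool_pos: [0.4139, -0.0135, 0.041]
orientation: [-180.0, -0.0, -92.0]
force: [-2.6, 0.2, 6.7]
opening: 0.0137
clock: 25.58
tool_pos: [0.4138, -0.0135, 0.0408]
orientation: [180.0, -0.0, -92.0]
force: [0.3, -0.1, 0.7]
opening: 0.0397
clock: 26.58
tool_pos: [0.4166, 0.0763, 0.201]
orientation: [180.0, -0.0, -92.0]
force: [-0.2, -0.4, 0.7]
opening: 0.04
wrist jig_pin []
wrist free_hole [(0.66, [279.2, 105.7], array([ 0.4143, -0.0142,  0.034 ]))]
scene jig_pin [(0.59, [290.0, 256.2], array([ 0.4192, -0.0174,  0.034 ]))]
scene free_hole [(0.75, [285.5, 257.4], array([ 0.408 , -0.0162,  0.034 ]))]
```

View pics/c19.png

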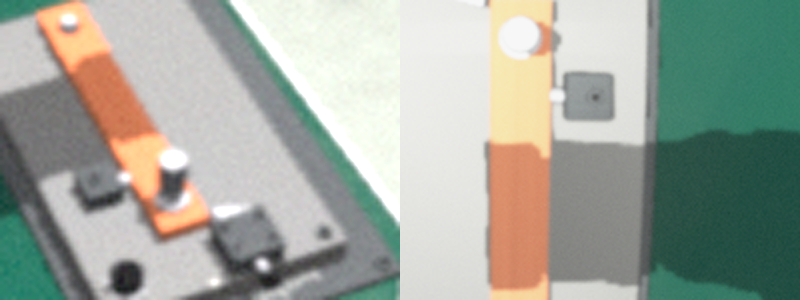

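```bash
python3 -c "
import cv2
a=cv2.imread('pics/w19.png')[20:140,200:400];cv2.imwrite('pics/w19z.png',cv2.resize(a,None,fx=4,fy=4,interpolation=cv2.INTER_CUBIC))"
```

```text
(no output)
```

View pics/w19z.png

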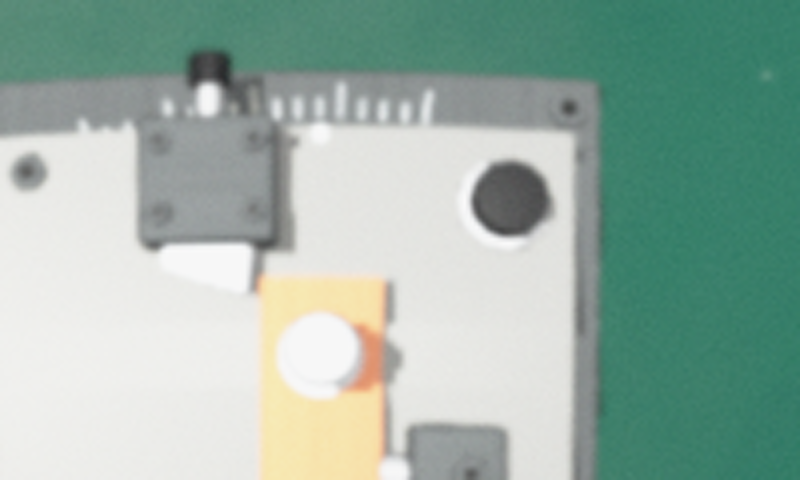

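The bolt nose at (250, 285) is out past the bar's end corner at (262, 278). The bar bears on the rest button at (395, 468), and the pin stands in the free hole at (320, 352).

```bash
python3 -c "
from plant import *
print(close_job())"
```

```text
the job is handed in; nothing more can be done
None
```

The busbar is swung home behind the catch and the jig pin stands through its free hole into the bushing. I handed the job in at about 27 s of the 72 s allowed; no verdict was reported.

- **Busbar:** I pushed it round the dowel with the shut fingers. The highest finger force I read was about 11 N. Readings came only at the end of each move, so a short peak between them would not show. The catch snapped out at tool x ≈ 0.446 m, and the bar then stopped against the rest.
- **Jig pin:** I gripped it in its stand, lined it up over the free hole with the wrist camera, and lowered it in small steps. It met no noticeable resistance until the collar landed, at about 7 N and at the expected height (tool z 0.041 m). I then released it and moved the arm clear.
- **Last checks:** The final pictures show the bolt out behind the bar's end, the bar on the rest and the pin upright with its collar on the bar. The force on the tool was near zero.
- **What disagreed:**
  - The last landmark readings placed the pin and the free hole about 11 mm apart in the scene view, though the pin hides the hole there.
  - The wrist network missed the pin.
  - While the pin was held, it looked about 3 mm to the side of its predicted place in the scene view, but not in the wrist view.
  - The gripper read 13.8 mm on the 16 mm grip.

  I relied on the clean insertion, the seating height and the pictures instead.
- **Bystanders:** The arm's path was planned clear of the waiting bars and the bottle, but I did not measure their positions again at the end.

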